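# Refit the mixing rotor on a bottom-drive pan mixer and hold it down

### The arm

A 6-joint arm with a two-finger parallel gripper is mounted at the origin on the work surface. World frame = base frame: x ahead of the robot, y to its left, z up, the work surface at z = 0. Lengths are in mm, angles in rad, forces in N, time in s.
With the tool pointing down it reaches from about 400 to 925 mm from the base axis. Payload 12.5 kg.
Tool frame: the origin (TCP) lies midway between the tips of the shut fingers; the grasp point (between the pads) lies 19 mm behind it; z points along the fingers, y is the direction in which the jaws open and shut (so a half turn about z gives the same grasp; the last joint's range is limited). The gripper opens to 95 mm and grips with 3 to 60 N. Pads are 20 mm wide; open, the fingers measure 119 mm over their backs; the gripper's body (75 mm by 180 mm) begins 59 mm behind the grasp point.
Start: joints at [-1.353, 0.491, 1.559, -0, 1.092, -0.106], TCP at [198.88, -592.531, 214.661] pointing down, gripper open.
Joint ranges: [-3.1, 3.1], [-0.84, 2.19], [0.05, 2.79], [-1.13, 4.28], [0.06, 2.93], [-2.69, 2.69]. Speed limits (rad/s): [2.22, 2.22, 2.79, 3.14, 3.14, 3.14].

### API

Orientations are given as a unit quaternion [x, y, z, w].
In Python, from workcell import manip, cams gives the robot as it stands.
- The arm moves only by the tool apply_moves, never from a script. Its argument "motion" is a list of rows, each an object of numbers: "tx", "ty", "tz": the shift along the world's x, y, z in mm; "wx", "wy", "wz": the turn, a rotation vector about the world's x, y, z in rad; "fingers": the finger opening in mm, from 0 to 95.1. In form: [{"tx": .., "ty": .., "tz": .., "wx": .., "wy": .., "wz": .., "fingers": ..}, ...]. A call has 1 to 20 rows; each row is the pose to reach, as a shift and turn from the pose commanded when the call began; what a row does not reach only later rows make up. A row lasts 1/12 s, in which the tool goes at most 41.7 mm and 7.16 degrees, less where a joint would pass 70% of its speed; a pose out of reach is approached as far as the arm can. A call with a gripper value outside its range is refused whole. The fingers move at their own pace and stop on an object; the grip force is fixed at half the most. Time passes only in rows, so rows that repeat a pose let the fingers close. It gives the time, the measured TCP pose, the force and the opening at its end, in the units of the state.
- manip.sense(): the state, without advancing time (a new reading comes with each control period).
- cams.snapshot(name): name is "scene" or "side" or "wrist"; returns the picture (400x640x3 uint8, red, green, blue); there is no depth.
- cams.camera_params(name): a dict with "vfov" (degrees; the focal length in pixels is half the picture's height over the tangent of half this angle, whatever the lens; pixels are square), "cx", "cy" (the principal point, pixels), "R" (3x3) and "t" (3): a world point X has camera coordinates R X + t. Camera axes: x right, y down, z forward; pixel columns grow to the right and rows downward; lengths in mm; the calibration is good to about 2 mm. The wrist camera is an equidistant fisheye: a pixel r from the principal point sees the ray r / f radians off the axis. A picture is of the moment at which its call begins: read the wrist's pose just before it. camera_params takes no time and is no camera call; for the wrist camera it gives the pose at the moment of the call.
- manip.hand_in(): hands the job in, once; it reports no verdict.
The state is a dict: "time_s": time; "joints": joint angles; "joint_velocities": joint speeds; "effort": joint torques, N m; "eef_pos": TCP position; "eef_rot": TCP orientation; "contact_force": force on the tool from outside, world axes, zero at the start; "moment": the same for the moment, N m; "grip_width": finger opening in mm.
Only numpy, scipy, OpenCV 4.12 (cv2) and the standard library are available. Lean on these libraries where they do the work, as an engineer would, in place of code of your own. Each camera call takes 0.05 s, during which the arm holds its last target.

### The job

Take the washed three-armed mixing rotor out of the white drip tray and refit it in the pan mixer: lower it over the drive shaft, turn it until the splines mesh, and slide it all the way home against the spring-loaded seal until its flange sits on the bearing collar. The seal spring pushes it up again if it is let go, so finish while still holding the rotor and pressing it fully down, so that a colleague can put in the lock pin. Leave the pin, the other tools and everything else on the bench where they are.

Things in the scene. Friction and masses are not known exactly. Their poses are not given: they have to be found in the camera images.
- rotor: Loose mixing rotor, 0.45 to 0.8 kg, standing upright on three blades in the tray. Origin: on the hub axis, level with the blades' underside; z up. Arms (16 mm wide, topmost bolts 53 mm up) reach along x and at 120 and 240 degrees to angled blades with orange edges, outer radius 102 mm. Hub 48 mm across, 28 to 66 mm up, black lock-pin holes at 56 mm; above it a hexagon, top 105 mm up
- rotor_hex (a point): On the rotor's axis, 85 mm above its origin, axes as the rotor's: middle of the steel hexagon to grip, which spans 66 to 104 mm above the rotor's origin, 36 mm across flats; one pair of flats is perpendicular to x, the others every 60 degrees. Below 66 mm the hub is wider (48 mm)
- rotor_bore (a point): Centre of the bore's mouth, 20 mm above the rotor's origin, in the flat underside of the 62 mm wide, 8 mm thick flange. Axes as the rotor's. Going up: mouth 30 mm across for 4 mm, then for 28 mm six teeth (21 mm across between them) with six slots 6.6 mm wide, 30 mm across; one slot along x, others every 60 degrees; then plain bore, blind 70 mm up. Fits in any of six orientations 60 degrees apart
- mixer: Fixed bench pan mixer: white housing 320 x 300 mm, 86 mm high, dark deck to 94 mm, red stop button at a deck corner (top 124 mm). Origin: on the drive axis at bench level, z up. Round steel pan about the origin, 254 mm inside, floor 100 mm and rim 166 mm above the bench. With the rotor fully home its origin is on this axis, 103 mm above this origin, and the hexagon's top 207 mm above the bench
- collar_top (a point): Centre of the flat top, 123 mm above the bench, of the aluminium bearing collar in the middle of the pan (53 mm inside, 72 mm outside diameter). It is the stop: fully home, the rotor's flange lies on it, so point rotor_bore is at this point
- drive_nose (a point): Centre of the tip of the vertical steel drive shaft, 189 mm above the bench. Its axes turn with the shaft: z up, x through one of the six splines. A round pilot nose: 8 mm across at the tip, 18.6 mm across at 9 mm below the tip and on down to the splines. It centres the rotor before the splines meet. The shaft is held by its gearbox and turns only above about 1.5 N m
- spline_top (a point): On the shaft axis at the top of the splines, 168.5 mm above the bench, axes as drive_nose: six splines 5 mm wide with rounded crests, 28 mm across, one along x, others every 60 degrees, going down into the collar. The rotor's teeth meet them with the rotor's origin about 41 mm above home; more than some 4 degrees out of line it stops there (or is guided in by the rounding), else it slides on
- seal (a joint): How far the blue spring-loaded seal ring round the foot of the shaft is pressed down, m. 0 = free, its top 8 mm proud of the collar; 0.008 = level with the collar, as when the rotor is fully home. The spring needs about 6 N to start and 18 N at 0.008; the rotor's own weight alone leaves it less than 2 mm down
- tray: White plastic drip tray, fixed, 280 x 400 mm (400 along its y), 26 mm high, floor 4 mm above the bench. Origin: centre of its underside. The rotor stands in its -y part, the lock pin and scraper lie in its +y part
- lock_pin: Steel lock pin with pull ring, about 95 mm long, lying in the tray beside the rotor; leave it. Origin: underside, near its middle
- scraper: Scraper with black handle and steel blade, 210 mm long, lying along its x in the tray; leave it. Origin: underside, middle of its length
- sample_jar: Brown soil sample jar with white cap, 66 mm across, 115 mm high, standing beyond the mixer and tray; leave it. Origin: centre of its underside
- flow_cone: Brass flow cone, open, 100 mm across at the foot, 70 mm at the top, 60 mm high, standing beyond the mixer and tray; leave it. Origin: centre of its underside
- brush: Wooden-handled cleaning brush, 200 mm long along its x, 42 mm wide, lying between the mixer and the tray; leave it. Origin: underside, middle of its length
- beaker: Small steel beaker, 72 mm across, 85 mm high, standing beyond the mixer and tray; leave it. Origin: centre of its underside

How it is judged:
By the outcome, as a careful person would: the job done as asked, in the order asked, and still so for the second after the job is handed in, while the arm keeps its last pose, push and grip.
It also fails if it takes over 51 s, if anything falls off the work surface, if the arm or the gripper's body presses on something with over 40 N, if the wrist force passes 120 N, or if a joint passes its speed limit or range.

## Working session

There is one attempt and no reset: what is moved stays moved. The work goes in short steps, Python scripts to look and compute and a tool call to move; the robot and the scene stay as the last step left them, time stands still between calls to the robot, and variables do not carry over. Pictures are saved under pics/ and viewed, and the job is handed in when it is done.

Besides the shell and the picture viewer there is one more tool, called after "Emit:" by a JSON object that holds its "name" and its "arguments". apply_moves: Moves the arm, as the interface text tells. Its arguments: {"type":"object","properties":{"motion":{"type":"array","items":{"type":"object","properties":{"tx":{"type":"number"},"ty":{"type":"number"},"tz":{"type":"number"},"wx":{"type":"number"},"wy":{"type":"number"},"wz":{"type":"number"},"fingers":{"type":"number"}}}}},"required":["motion"]}

```bash
ls; mkdir -p pics; python3 - <<'E'
from workcell import manip, cams
import cv2
s=manip.sense();print(s)
for n in ["scene","side","wrist"]:
    p=cams.camera_params(n);print(n,p)
    im=cams.snapshot(n);cv2.imwrite(f"pics/{n}0.png",im[:,:,::-1])
E
```

```text
pics
{'time_s': 0.0, 'joints': array([-1.35259750e+00,  4.91563910e-01,  1.55945082e+00, -1.06090731e-05,
        1.09170828e+00, -1.05577482e-01]), 'joint_velocities': array([-0.00021538,  0.0007761 ,  0.00087916,  0.00062775, -0.0003272 ,
       -0.0016317 ]), 'effort': array([-3.56545250e-03, -6.12654305e+01, -2.58181429e+01,  6.91624009e-02,
        4.82308993e-02, -1.39878330e-04]), 'eef_pos': array([ 198.82171494, -592.2719305 ,  214.05857821]), 'eef_rot': array([ 9.86924154e-01,  1.61184350e-01, -3.65072411e-05, -5.64017623e-04]), 'contact_force': array([-0.14243995, -0.19202297, -0.57617075]), 'moment': array([ 0.02467546, -0.02128353,  0.02926611]), 'grip_width': 94.91442017347704}
scene {'vfov': 43.419897264330416, 'cx': 322.7976172499819, 'cy': 201.5034168123394, 'R': array([[ 0.81687247,  0.57641179, -0.02165223],
       [ 0.35012965, -0.5253244 , -0.77552788],
       [-0.45839786,  0.62592629, -0.6309419 ]]), 't': array([-547.16672066,  -60.18219246, 1669.65172454])}
side {'vfov': 43.43705716729908, 'cx': 319.82927086142183, 'cy': 205.98404217756, 'R': array([[-0.70393932, -0.7100706 ,  0.01640688],
       [-0.45422315,  0.43230215, -0.77897123],
       [ 0.54603184, -0.55580086, -0.62684498]]), 't': array([ 488.01391886,  373.98519933, 1255.8478471 ])}
wrist {'vfov': 65.70646984690485, 'cx': 318.680046864944, 'cy': 195.85441683334068, 'R': array([[ 3.18321169e-01, -9.47982924e-01, -9.12317177e-05],
       [-9.19496014e-01, -3.08779022e-01,  2.43274732e-01],
       [-2.30648462e-01, -7.73556099e-02, -9.69957420e-01]]), 't': array([-623.45834606,  -27.2235259 ,  388.9047855 ])}
```

View pics/scene0.png

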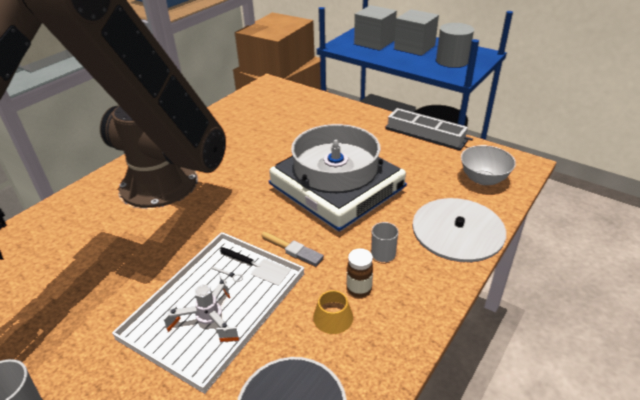

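View pics/side0.png

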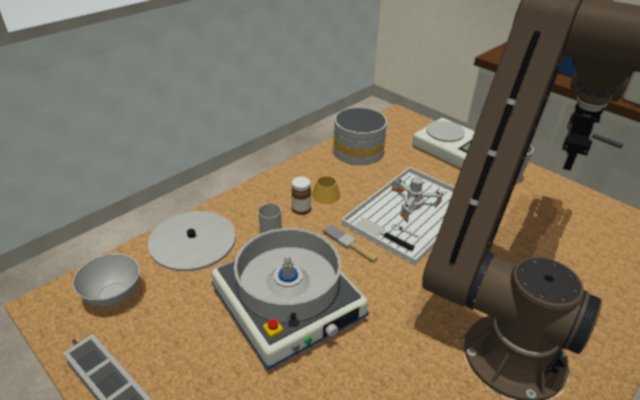

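View pics/wrist0.png

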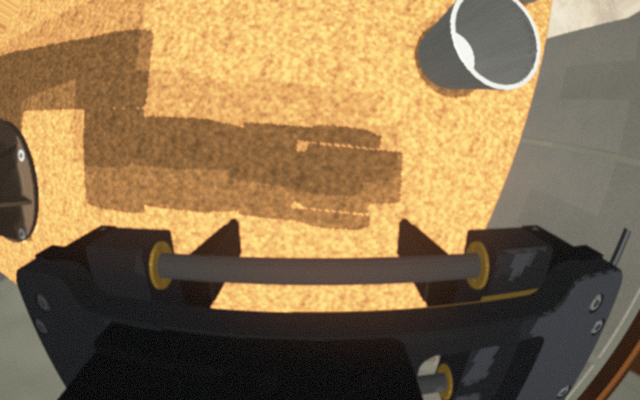

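The scene picture shows the rotor hexagon at about (205,291) and the drive shaft tip at about (336,143). The side picture has them at about (416,185) and (289,262). I'll compute rough positions and enlarge these areas.

```bash
cat > h.py <<'E'
import numpy as np, cv2
from workcell import manip, cams
def f(p): return 200/np.tan(np.radians(p["vfov"])/2)
def project(p,X,fish=False):
    X=np.atleast_2d(X); c=X@p["R"].T+p["t"]
    if fish:
        r=np.hypot(c[:,0],c[:,1]); th=np.arctan2(r,c[:,2]); k=f(p)*th/np.maximum(r,1e-9)
        return np.c_[p["cx"]+k*c[:,0],p["cy"]+k*c[:,1]]
    return np.c_[p["cx"]+f(p)*c[:,0]/c[:,2],p["cy"]+f(p)*c[:,1]/c[:,2]]
def ray(p,uv,fish=False):
    d=(np.array(uv,float)-[p["cx"],p["cy"]])/f(p)
    if fish:
        th=np.hypot(*d); v=np.r_[d/max(th,1e-9)*np.sin(th),np.cos(th)]
    else: v=np.r_[d,1]
    return -p["R"].T@p["t"], p["R"].T@v
def atz(p,uv,z,fish=False):
    o,d=ray(p,uv,fish); return (o+d*(z-o[2])/d[2])[:2]
def crop(im,x0,y0,x1,y1,s,name):
    cv2.imwrite(name,cv2.resize(im[y0:y1,x0:x1,::-1],None,fx=s,fy=s,interpolation=cv2.INTER_CUBIC))
E
python3 - <<'E'
from h import *
S=cams.camera_params("scene");D=cams.camera_params("side")
print("hex top",atz(S,(205,288),109),atz(D,(416,180),109))
print("nose",atz(S,(336,142),189),atz(D,(289,260),189))
a=cv2.imread("pics/scene0.png")[:,:,::-1];b=cv2.imread("pics/side0.png")[:,:,::-1]
crop(a,110,230,310,380,4,"pics/s1.png");crop(a,260,110,420,230,5,"pics/s2.png")
crop(b,330,150,490,270,5,"pics/d1.png");crop(b,205,220,375,350,4,"pics/d2.png")
E
```

```text
hex top [ 545.48513813 -294.307603  ] [ 544.1551698  -294.24711726]
nose [518.92998997 289.04882042] [497.06226458 305.98446342]
```

View pics/s1.png

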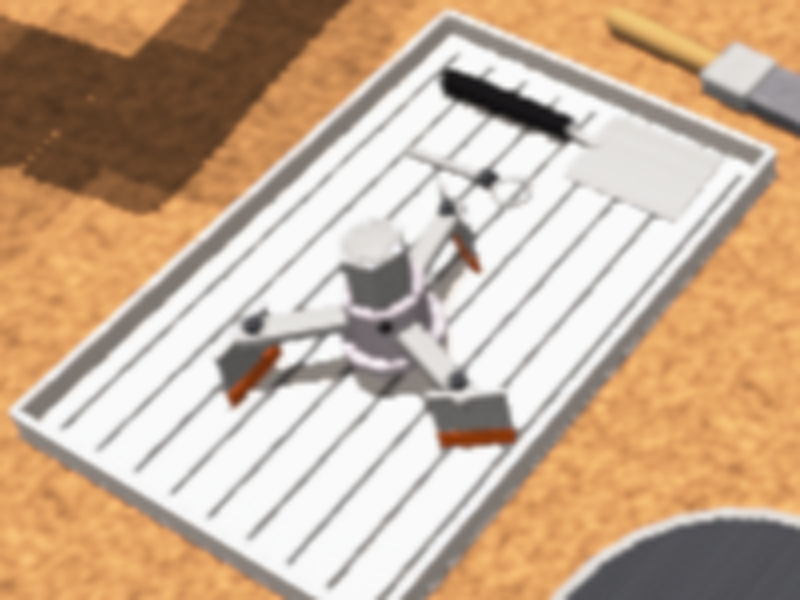

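View pics/s2.png

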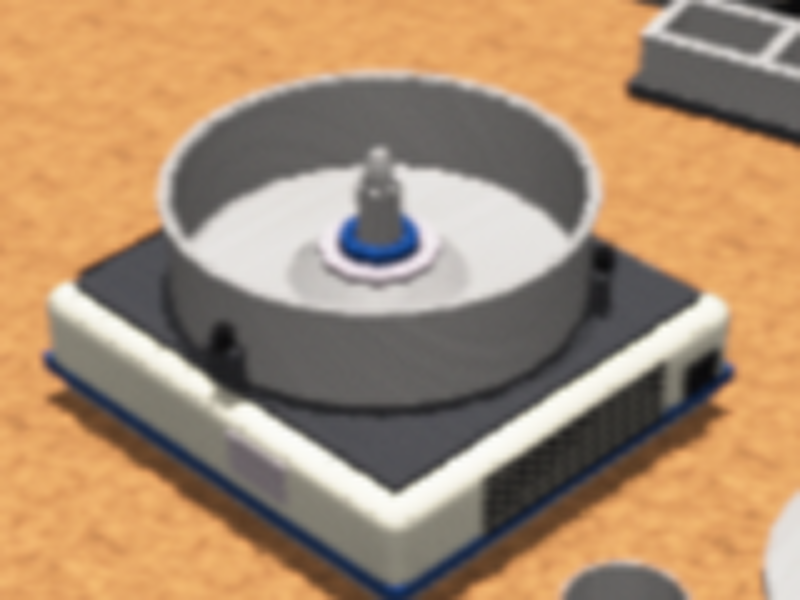

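View pics/d1.png

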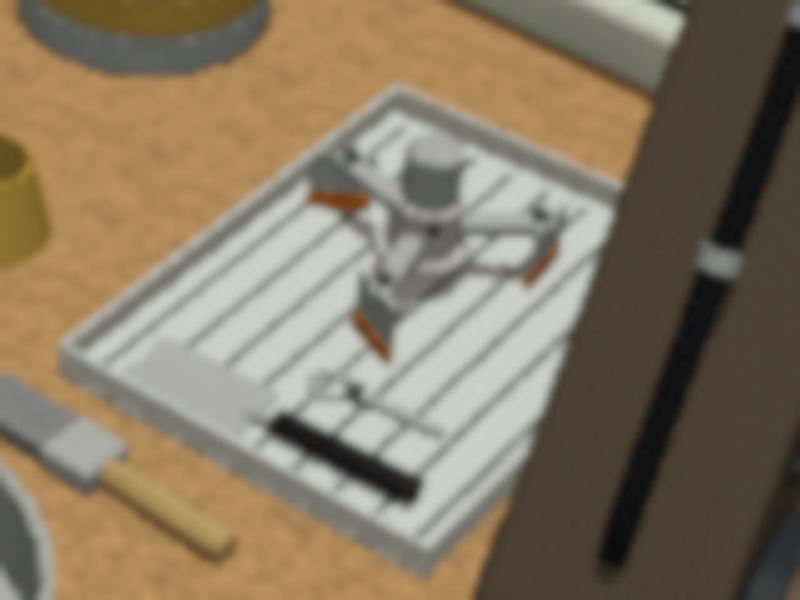

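View pics/d2.png

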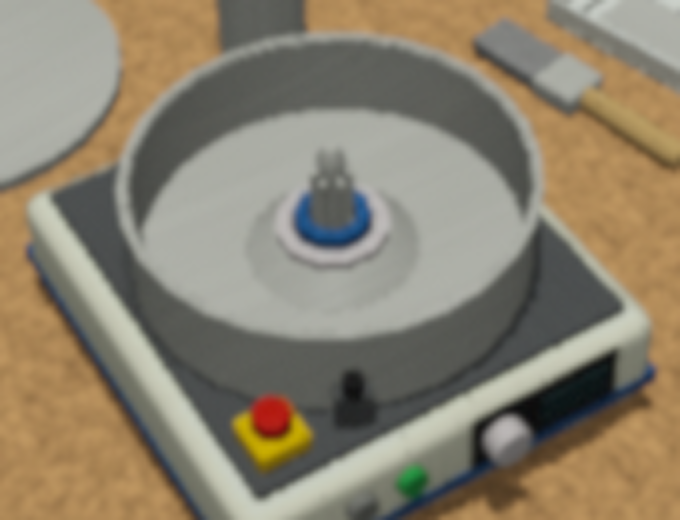

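```bash
python3 - <<'E'
from h import *
S=cams.camera_params("scene");D=cams.camera_params("side")
print("nose",atz(S,(335.8,140),189),atz(D,(287.7,257.7),189))
c=atz(S,(110+375/4,230+242/4),109);d=atz(D,(330+436/5,150+150/5),109)
print("hex",c,d)
for u in [(252,322),(458,382),(447,205)]:
    b=atz(S,(110+u[0]/4,230+u[1]/4),57); v=b-c; print("bolt S",b,np.hypot(*v),np.degrees(np.arctan2(v[1],v[0])))
for u in [(350,155),(545,210),(385,278)]:
    b=atz(D,(330+u[0]/5,150+u[1]/5),57); v=b-d; print("bolt D",b,np.hypot(*v),np.degrees(np.arctan2(v[1],v[0])))
p=cams.camera_params("wrist"); print("wristcam",-p["R"].T@p["t"],manip.sense()["eef_pos"], p["R"][2])
# rim pts of pan, inside edge, scene and side -> circle
for P,pts,o,s in [(S,[(172,190),(590,190),(380,80),(380,307)],(260,110),5),(D,[(128,180),(532,180),(330,45),(330,333)],(205,220),4)]:
    q=np.array([atz(P,(o[0]+a/s,o[1]+b/s),166) for a,b in pts]); 
    A=np.c_[2*q,np.ones(4)];x=np.linalg.lstsq(A,(q**2).sum(1),rcond=None)[0];print("rim",x[:2],np.sqrt(x[2]+x[0]**2+x[1]**2))
E
```

```text
nose [512.2243541  297.90727968] [505.25424467 302.93570932]
hex [ 548.57865326 -301.33618339] [ 541.43027519 -297.12344684]
bolt S [ 492.7406465  -358.98377441] 80.2566367958772 -134.08646773788695
bolt S [ 623.71260464 -321.69846083] 77.84428683421962 -15.163658182591835
bolt S [ 523.87680732 -227.62359256] 77.74141264462963 108.5265296100771
bolt D [ 617.49372563 -312.84704943] 77.67161754085915 -11.679499445990537
bolt D [ 487.80642816 -358.45087483] 81.46514834008465 -131.16599573443094
bolt D [ 517.29376513 -221.74437278] 79.14907406054509 107.7551557546653
wristcam [ 263.13106449 -569.36238956  383.86666978] [ 198.83736994 -592.35027207  214.20793581] [-0.2306126  -0.07751463 -0.96995325]
rim [515.17591396 294.83059728] 125.04223631959655
rim [505.1690453  303.94013662] 125.68392780439574
```

Rotor is near (545,-299) with yaw about -13°, and the mixer is near (510,299); the two cameras agree within about 7 mm. Next I'll move above the rotor to measure with the wrist camera.

Emit:
{"name": "apply_moves", "arguments": {"motion": [{"tx": 346, "ty": 293, "tz": 0, "wz": 1.014}, {"tx": 346, "ty": 293, "tz": 0, "wz": 1.014}, {"tx": 346, "ty": 293, "tz": 0, "wz": 1.014}, {"tx": 346, "ty": 293, "tz": 0, "wz": 1.014}, {"tx": 346, "ty": 293, "tz": 0, "wz": 1.014}, {"tx": 346, "ty": 293, "tz": 0, "wz": 1.014}, {"tx": 346, "ty": 293, "tz": 0, "wz": 1.014}, {"tx": 346, "ty": 293, "tz": 0, "wz": 1.014}, {"tx": 346, "ty": 293, "tz": 0, "wz": 1.014}, {"tx": 346, "ty": 293, "tz": 0, "wz": 1.014}, {"tx": 346, "ty": 293, "tz": 0, "wz": 1.014}, {"tx": 346, "ty": 293, "tz": 0, "wz": 1.014}, {"tx": 346, "ty": 293, "tz": 0, "wz": 1.014}, {"tx": 346, "ty": 293, "tz": 0, "wz": 1.014}, {"tx": 346, "ty": 293, "tz": 0, "wz": 1.014}]}}

```text
validation failed for argument at $.mo...
```

```bash
python3 - <<'E'
from h import *
import json,pickle
s=manip.sense();p=cams.camera_params("wrist");im=cams.snapshot("wrist")
print(s["time_s"],s["joints"].round(3),s["eef_pos"],s["eef_rot"],s["contact_force"])
pickle.dump((s,p,im),open("w1.pkl","wb"))
crop(im,0,0,640,400,1.25,"pics/w1.png")
print(project(p,[[545,-299,109],[545,-299,4]],1))
E
```

```text
0.15 [-1.353  0.491  1.559 -0.     1.092 -0.106] [ 198.83736994 -592.35027207  214.20793581] [ 9.86921342e-01  1.61202054e-01 -2.96528020e-05 -4.02562149e-04] [-0.29626304 -0.33489637  0.47254716]
[[ 180.63312954 -143.49238686]
 [ 205.0781462  -100.80709529]]
```

View pics/w1.png

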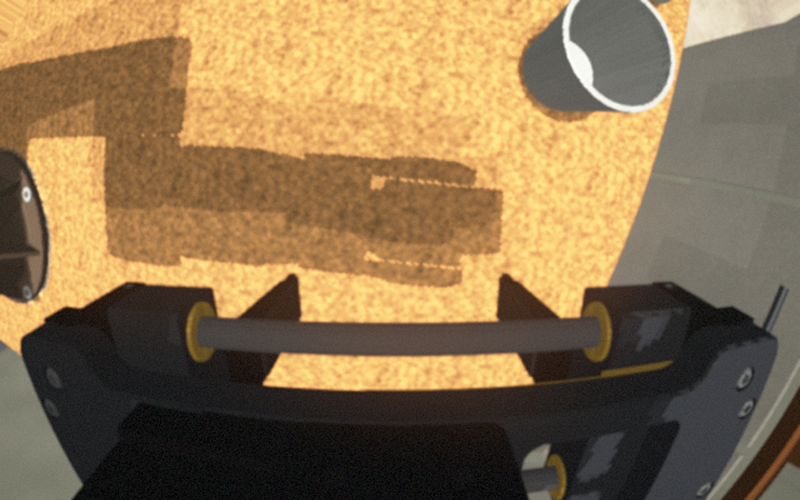

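The move was refused, so nothing changed in the picture. All fields may be required, so I'll retry with every field given.

Emit:
{"name": "apply_moves", "arguments": {"motion": [{"tx": 30, "ty": 25, "tz": 0, "wx": 0, "wy": 0, "wz": 0.09, "fingers": 95}, {"tx": 346, "ty": 293, "tz": 0, "wx": 0, "wy": 0, "wz": 1.014, "fingers": 95}, {"tx": 346, "ty": 293, "tz": 0, "wx": 0, "wy": 0, "wz": 1.014, "fingers": 95}, {"tx": 346, "ty": 293, "tz": 0, "wx": 0, "wy": 0, "wz": 1.014, "fingers": 95}, {"tx": 346, "ty": 293, "tz": 0, "wx": 0, "wy": 0, "wz": 1.014, "fingers": 95}, {"tx": 346, "ty": 293, "tz": 0, "wx": 0, "wy": 0, "wz": 1.014, "fingers": 95}, {"tx": 346, "ty": 293, "tz": 0, "wx": 0, "wy": 0, "wz": 1.014, "fingers": 95}, {"tx": 346, "ty": 293, "tz": 0, "wx": 0, "wy": 0, "wz": 1.014, "fingers": 95}, {"tx": 346, "ty": 293, "tz": 0, "wx": 0, "wy": 0, "wz": 1.014, "fingers": 95}, {"tx": 346, "ty": 293, "tz": 0, "wx": 0, "wy": 0, "wz": 1.014, "fingers": 95}, {"tx": 346, "ty": 293, "tz": 0, "wx": 0, "wy": 0, "wz": 1.014, "fingers": 95}, {"tx": 346, "ty": 293, "tz": 0, "wx": 0, "wy": 0, "wz": 1.014, "fingers": 95}, {"tx": 346, "ty": 293, "tz": 0, "wx": 0, "wy": 0, "wz": 1.014, "fingers": 95}, {"tx": 346, "ty": 293, "tz": 0, "wx": 0, "wy": 0, "wz": 1.014, "fingers": 95}, {"tx": 346, "ty": 293, "tz": 0, "wx": 0, "wy": 0, "wz": 1.014, "fingers": 95}, {"tx": 346, "ty": 293, "tz": 0, "wx": 0, "wy": 0, "wz": 1.014, "fingers": 95}]}}

```text
time_s: 1.53
eef_pos: [544.0, -300.6, 214.7]
eef_rot: [0.785, 0.619, -0.0, -0.0]
contact_force: [0.5, -0.8, -0.1]
grip_width: 94.9
```

```bash
python3 - <<'E'
from h import *
import pickle
s=manip.sense();p=cams.camera_params("wrist");im=cams.snapshot("wrist")
print(s["time_s"],s["joints"].round(3),s["joint_velocities"].round(3),s["eef_pos"],s["eef_rot"])
pickle.dump((s,p,im),open("w1.pkl","wb"))
crop(im,0,0,640,400,1.25,"pics/w1b.png")
print(project(p,[[545,-299,109],[545,-299,4]],1))
E
```

```text
1.5333 [-0.611  0.486  1.568 -0.     1.088 -0.376] [-0.001 -0.001 -0.004  0.    -0.     0.002] [ 544.01435405 -300.55561311  214.71450798] [ 7.85048827e-01  6.19433885e-01 -2.14207231e-05 -3.99819607e-06]
[[319.8288149  194.11330082]
 [319.47507955 174.00132377]]
```

View pics/w1b.png

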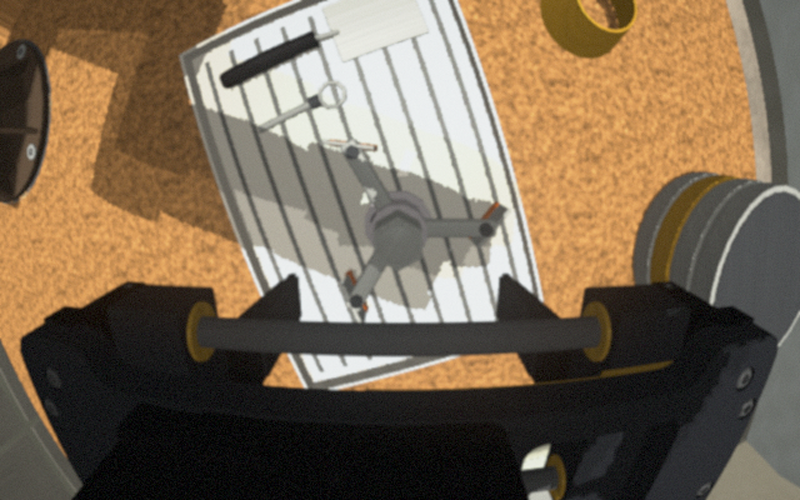

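```bash
python3 - <<'E'
from h import *
import pickle
s,p,im=pickle.load(open("w1.pkl","rb"))
g=cv2.convertScaleAbs(im[100:260,240:430],alpha=1.4)
cv2.imwrite("pics/w1c.png",cv2.resize(g[:,:,::-1],None,fx=4,fy=4,interpolation=cv2.INTER_CUBIC)[:600])
E
```

```text
(no output)
```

View pics/w1c.png

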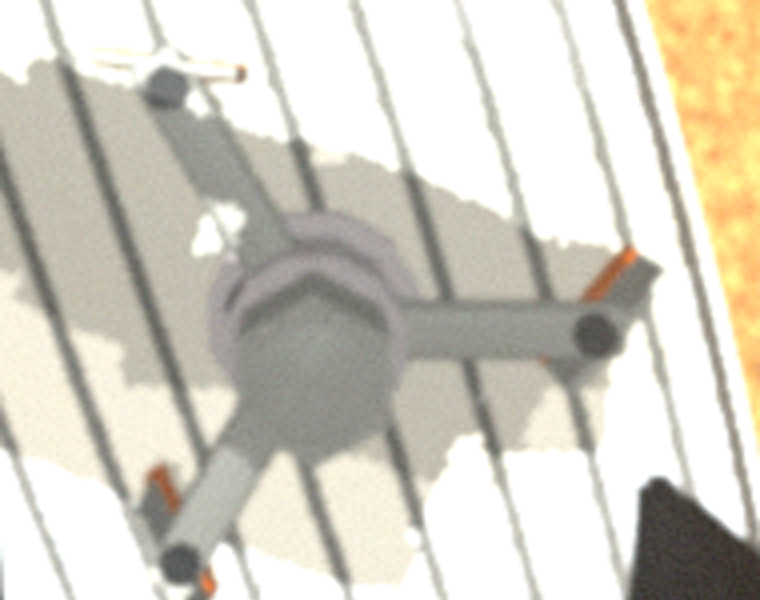

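```bash
python3 - <<'E'
from h import *
import pickle
s,p,im=pickle.load(open("w1.pkl","rb"))
o=lambda u:(240+u[0]/4-.4,100+u[1]/4-.4)
B=np.array([atz(p,o(u),57,1) for u in [(597,333),(167,88),(180,563)]])
c=B.mean(0);v=B-c;print(B,c,np.hypot(*v.T),np.degrees(np.arctan2(v[:,1],v[:,0])))
H=np.array([atz(p,o(u),109,1) for u in [(313,275),(240,325),(388,322),(310,462),(236,418),(391,418)]])
print(H,(H[[0,1,2]]+H[[3,5,4]]).mean(0)/2)
E
```

```text
[[ 618.94387975 -316.69592074]
 [ 521.11087649 -225.63108613]
 [ 490.46654214 -355.08406532]] [ 543.50709946 -299.13702406] [77.45335805 76.84213502 77.09326914] [ -13.10303184  106.94523958 -133.47239682]
[[ 548.79633317 -275.37572119]
 [ 530.01548752 -282.66720058]
 [ 562.8299357  -289.80079005]
 [ 537.85929911 -318.01607812]
 [ 523.71082991 -303.68341786]
 [ 558.55479892 -312.01403233]] [ 543.62778072 -296.92620669]
```

The rotor is at (543.5,-298.5) with yaw -13.2°. The bolt radii of about 77 mm agree with each other. Now the wrist camera goes over the mixer.

Emit:
{"name": "apply_moves", "arguments": {"motion": [{"tx": 1, "ty": 40, "tz": 0, "wx": 0, "wy": 0, "wz": 0.09, "fingers": 95}, {"tx": 14, "ty": 552, "tz": -12, "wx": 0, "wy": 0, "wz": 1.03, "fingers": 95}, {"tx": 14, "ty": 552, "tz": -12, "wx": 0, "wy": 0, "wz": 1.03, "fingers": 95}, {"tx": 14, "ty": 552, "tz": -12, "wx": 0, "wy": 0, "wz": 1.03, "fingers": 95}, {"tx": 14, "ty": 552, "tz": -12, "wx": 0, "wy": 0, "wz": 1.03, "fingers": 95}, {"tx": 14, "ty": 552, "tz": -12, "wx": 0, "wy": 0, "wz": 1.03, "fingers": 95}, {"tx": 14, "ty": 552, "tz": -12, "wx": 0, "wy": 0, "wz": 1.03, "fingers": 95}, {"tx": 14, "ty": 552, "tz": -12, "wx": 0, "wy": 0, "wz": 1.03, "fingers": 95}, {"tx": 14, "ty": 552, "tz": -12, "wx": 0, "wy": 0, "wz": 1.03, "fingers": 95}, {"tx": 14, "ty": 552, "tz": -12, "wx": 0, "wy": 0, "wz": 1.03, "fingers": 95}, {"tx": 14, "ty": 552, "tz": -12, "wx": 0, "wy": 0, "wz": 1.03, "fingers": 95}, {"tx": 14, "ty": 552, "tz": -12, "wx": 0, "wy": 0, "wz": 1.03, "fingers": 95}, {"tx": 14, "ty": 552, "tz": -12, "wx": 0, "wy": 0, "wz": 1.03, "fingers": 95}, {"tx": 14, "ty": 552, "tz": -12, "wx": 0, "wy": 0, "wz": 1.03, "fingers": 95}, {"tx": 14, "ty": 552, "tz": -12, "wx": 0, "wy": 0, "wz": 1.03, "fingers": 95}, {"tx": 14, "ty": 552, "tz": -12, "wx": 0, "wy": 0, "wz": 1.03, "fingers": 95}, {"tx": 14, "ty": 552, "tz": -12, "wx": 0, "wy": 0, "wz": 1.03, "fingers": 95}, {"tx": 14, "ty": 552, "tz": -12, "wx": 0, "wy": 0, "wz": 1.03, "fingers": 95}]}}

```text
time_s: 3.08
eef_pos: [559.2, 250.8, 202.8]
eef_rot: [0.378, 0.926, -0.0, 0.0]
contact_force: [0.4, -0.1, 0.4]
grip_width: 95.0
```

```bash
python3 - <<'E'
from h import *
import pickle
s=manip.sense();p=cams.camera_params("wrist");im=cams.snapshot("wrist")
print(s["time_s"],s["joints"].round(3),s["joint_velocities"].round(3),s["eef_pos"],s["eef_rot"])
pickle.dump((s,p,im),open("w2.pkl","wb"))
crop(im,0,0,640,400,1.25,"pics/w2.png")
u=project(p,[[509,299,189],[509,299,168]],1)[0].astype(int);print(u,-p["R"].T@p["t"])
x,y=max(u[0]-50,0),max(u[1]-37,0)
cv2.imwrite("pics/w2c.png",cv2.resize(im[y:y+75,x:x+100,::-1],None,fx=8,fy=8,interpolation=cv2.INTER_CUBIC));print(x,y)
E
```

```text
3.0833 [ 0.314  0.485  1.604 -0.     1.052 -0.481] [-0.    -0.    -0.001  0.001 -0.001  0.004] [559.18043588 250.77835893 202.82223739] [ 3.78228889e-01  9.25712105e-01 -3.00568391e-05  6.76326657e-05]
[316 118] [510.23224162 299.9276895  372.48579803]
266 81
```

View pics/w2.png

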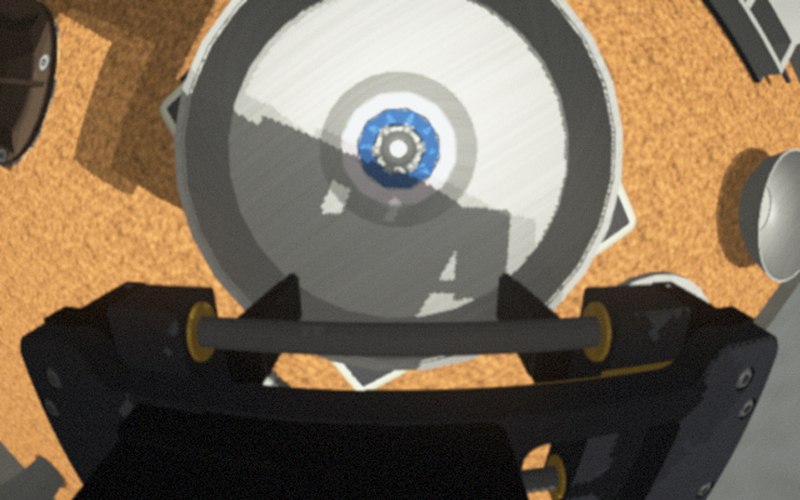

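View pics/w2c.png

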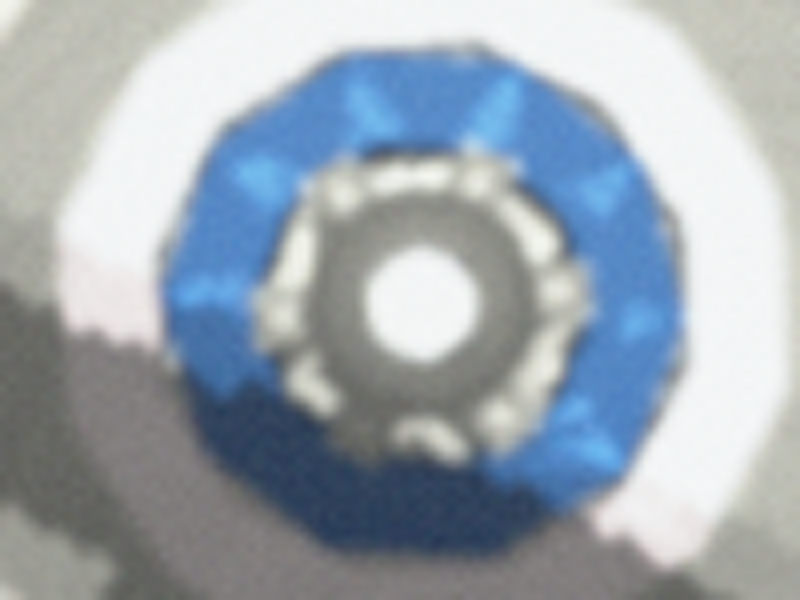

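```bash
python3 - <<'E'
from h import *
import pickle
s,p,im=pickle.load(open("w2.pkl","rb"))
o=lambda u:(266+u[0]/8-.44,81+u[1]/8-.44)
print("nose",atz(p,o((421,304)),189,1))
P=np.array([atz(p,o(u),168.5,1) for u in [(340,188),(482,178),(567,285),(505,422),(362,438),(275,312)]])
c=P.mean(0);v=P-c;a=np.degrees(np.arctan2(v[:,1],v[:,0]));print(c,np.hypot(*v.T),a,a%60)
# seal ring & collar centre
hsv=cv2.cvtColor(im,cv2.COLOR_RGB2HSV);m=cv2.inRange(hsv,(95,100,40),(130,255,255));m[:81]=0;m[160:]=0;m[:,:260]=0;m[:,380:]=0
cn=max(cv2.findContours(m,0,1)[0],key=cv2.contourArea);e=cv2.fitEllipse(cv2.convexHull(cn));print("seal",e,atz(p,e[0],131,1))
for c0 in (c,atz(p,o((421,304)),189,1)):
  th=np.radians(np.arange(0,360,1.))
  prof=0
  for r in (11.5,12,12.5,13,13.5):
    X=np.c_[c0[0]+r*np.cos(th),c0[1]+r*np.sin(th),np.full(360,168.5)]
    uv=project(p,X,1).astype(np.float32)
    sm=cv2.remap(im.astype(np.float32),uv[:,:1],uv[:,1:],cv2.INTER_LINEAR)[:,0]
    k=(sm[:,0]-sm[:,2])/(sm.sum(1)+30)
    prof=prof+k
    z=(k*np.exp(6j*th)).sum();print(r,abs(z),np.degrees(np.angle(z))/6%60)
  z=(prof*np.exp(6j*th)).sum();print("phase",np.degrees(np.angle(z))/6%60)
E
```

```text
nose [509.657635   300.02000946]
[509.60951563 300.10850305] [11.6269526  11.44766937 11.93865161 11.89257436 12.11298976 11.99795886] [ 170.4361357   110.27946304   53.1545417    -9.50997095  -68.31638197
 -131.3762691 ] [50.4361357  50.27946304 53.1545417  50.49002905 51.68361803 48.6237309 ]
seal ((318.3380432128906, 118.4384536743164), (62.323394775390625, 63.30755615234375), 117.2487564086914) [509.49104655 300.19985544]
11.5 0.2175777893076074 53.604124831011745
12 1.0435907396884558 50.2713032658502
12.5 3.892472092641021 50.6784827774205
13 9.492716148813633 50.90836111618051
13.5 13.176104327765435 50.68356353536206
phase 50.766609344076535
11.5 0.21539128195683452 52.139256551436844
12 0.9809844055544704 49.89409802933538
12.5 3.601924041270238 50.456745655153526
13 9.29143444800092 50.82477406893202
13.5 13.316765334348958 50.72464718422786
phase 50.70476747923106
```

Shaft axis is at (509.6,300.0): nose, spline ring and seal agree within 0.3 mm. A spline lies at 50.7° (mod 60). Now back to the rotor.

Emit:
{"name": "apply_moves", "arguments": {"motion": [{"tx": -1, "ty": -40, "tz": 3, "wx": 0, "wy": 0, "wz": -0.09, "fingers": 95}, {"tx": -15.7, "ty": -549.3, "tz": 12, "wx": 0, "wy": 0, "wz": -1.026, "fingers": 95}, {"tx": -15.7, "ty": -549.3, "tz": 12, "wx": 0, "wy": 0, "wz": -1.026, "fingers": 95}, {"tx": -15.7, "ty": -549.3, "tz": 12, "wx": 0, "wy": 0, "wz": -1.026, "fingers": 95}, {"tx": -15.7, "ty": -549.3, "tz": 12, "wx": 0, "wy": 0, "wz": -1.026, "fingers": 95}, {"tx": -15.7, "ty": -549.3, "tz": 12, "wx": 0, "wy": 0, "wz": -1.026, "fingers": 95}, {"tx": -15.7, "ty": -549.3, "tz": 12, "wx": 0, "wy": 0, "wz": -1.026, "fingers": 95}, {"tx": -15.7, "ty": -549.3, "tz": 12, "wx": 0, "wy": 0, "wz": -1.026, "fingers": 95}, {"tx": -15.7, "ty": -549.3, "tz": 12, "wx": 0, "wy": 0, "wz": -1.026, "fingers": 95}, {"tx": -15.7, "ty": -549.3, "tz": 12, "wx": 0, "wy": 0, "wz": -1.026, "fingers": 95}, {"tx": -15.7, "ty": -549.3, "tz": 12, "wx": 0, "wy": 0, "wz": -1.026, "fingers": 95}, {"tx": -15.7, "ty": -549.3, "tz": 12, "wx": 0, "wy": 0, "wz": -1.026, "fingers": 95}, {"tx": -15.7, "ty": -549.3, "tz": 12, "wx": 0, "wy": 0, "wz": -1.026, "fingers": 95}, {"tx": -15.7, "ty": -549.3, "tz": 12, "wx": 0, "wy": 0, "wz": -1.026, "fingers": 95}, {"tx": -15.7, "ty": -549.3, "tz": 12, "wx": 0, "wy": 0, "wz": -1.026, "fingers": 95}, {"tx": -15.7, "ty": -549.3, "tz": -20, "wx": 0, "wy": 0, "wz": -1.026, "fingers": 95}, {"tx": -15.7, "ty": -549.3, "tz": -53, "wx": 0, "wy": 0, "wz": -1.026, "fingers": 95}, {"tx": -15.7, "ty": -549.3, "tz": -53, "wx": 0, "wy": 0, "wz": -1.026, "fingers": 95}, {"tx": -15.7, "ty": -549.3, "tz": -53, "wx": 0, "wy": 0, "wz": -1.026, "fingers": 95}, {"tx": -15.7, "ty": -549.3, "tz": -53, "wx": 0, "wy": 0, "wz": -1.026, "fingers": 95}]}}

```text
time_s: 4.8
eef_pos: [543.8, -296.5, 151.3]
eef_rot: [0.783, 0.622, 0.0, 0.001]
contact_force: [-0.3, 0.7, -0.3]
grip_width: 95.0
```

```bash
python3 - <<'E'
from h import *
import pickle
s=manip.sense();p=cams.camera_params("wrist");im=cams.snapshot("wrist")
q=s["eef_rot"];print(s["time_s"],s["joint_velocities"].round(3),s["eef_pos"],2*np.degrees(np.arctan2(q[1],q[0]))-90)
pickle.dump((s,p,im),open("w3.pkl","wb"))
u=project(p,[[543.5,-298.5,109]],1)[0];print(u)
im=im.copy();cv2.circle(im,tuple(int(round(x)) for x in u),2,(255,0,0),-1)
crop(im,170,100,470,320,2.6,"pics/w3.png")
E
```

```text
4.8 [-0.002 -0.015 -0.012  0.    -0.004 -0.003] [ 543.77235199 -296.48759807  151.33782265] -13.086201544021819
[319.54397786 220.14306043]
```

View pics/w3.png

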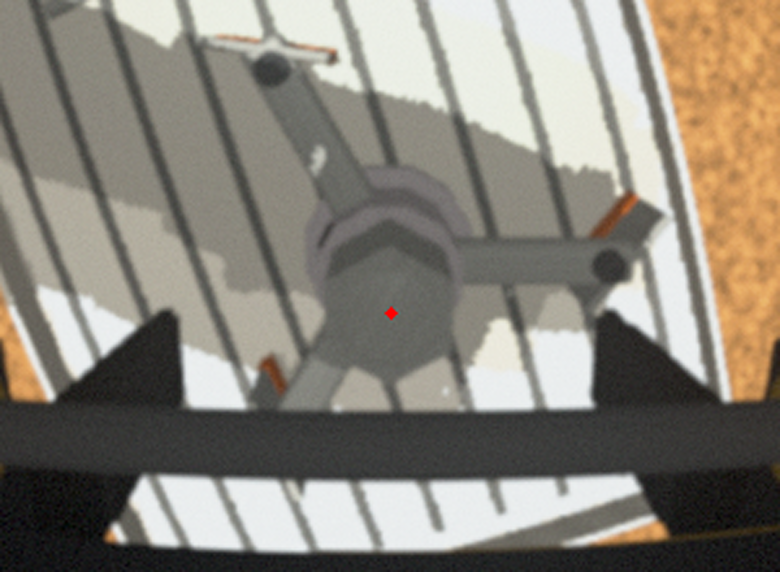

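The hex centre appears at crop (391,305), about 1.5 mm from the prediction and well between the fingers. I'll descend and grip.

Emit:
{"name": "apply_moves", "arguments": {"motion": [{"tx": 0.2, "ty": -0.5, "tz": -30, "wx": 0, "wy": 0, "wz": 0, "fingers": 95}, {"tx": 0.2, "ty": -0.5, "tz": -55, "wx": 0, "wy": 0, "wz": 0, "fingers": 75}, {"tx": 0.2, "ty": -0.5, "tz": -70, "wx": 0, "wy": 0, "wz": 0, "fingers": 65}, {"tx": 0.2, "ty": -0.5, "tz": -74.7, "wx": 0, "wy": 0, "wz": 0, "fingers": 55}, {"tx": 0.2, "ty": -0.5, "tz": -74.7, "wx": 0, "wy": 0, "wz": 0, "fingers": 45}, {"tx": 0.2, "ty": -0.5, "tz": -74.7, "wx": 0, "wy": 0, "wz": 0, "fingers": 30}, {"tx": 0.2, "ty": -0.5, "tz": -74.7, "wx": 0, "wy": 0, "wz": 0, "fingers": 20}, {"tx": 0.2, "ty": -0.5, "tz": -74.7, "wx": 0, "wy": 0, "wz": 0, "fingers": 20}, {"tx": 0.2, "ty": -0.5, "tz": -74.7, "wx": 0, "wy": 0, "wz": 0, "fingers": 20}, {"tx": 0.2, "ty": -0.5, "tz": -74.7, "wx": 0, "wy": 0, "wz": 0, "fingers": 20}, {"tx": 0.2, "ty": -0.5, "tz": -74.7, "wx": 0, "wy": 0, "wz": 0, "fingers": 20}, {"tx": 0.2, "ty": -0.5, "tz": -74.7, "wx": 0, "wy": 0, "wz": 0, "fingers": 20}]}}

```text
time_s: 5.85
eef_pos: [543.8, -297.5, 75.4]
eef_rot: [0.783, 0.622, 0.0, 0.001]
contact_force: [1.9, 0.0, 3.9]
grip_width: 35.8
```

```bash
python3 - <<'E'
from h import *
import pickle
s=manip.sense();p=cams.camera_params("wrist");im=cams.snapshot("wrist")
q=s["eef_rot"];print(s["time_s"],s["joint_velocities"].round(3),s["eef_pos"],2*np.degrees(np.arctan2(q[1],q[0]))-90,s["grip_width"],s["contact_force"],s["moment"])
pickle.dump((s,p,im),open("w4.pkl","wb"))
crop(im,170,100,470,320,2.6,"pics/w4.png")
E
```

```text
5.85 [ 0.002  0.001 -0.001 -0.002  0.003 -0.   ] [ 543.78045013 -297.53660689   75.40049172] -13.118440226120526 35.7688052414222 [1.94826397e+00 2.43721080e-03 3.93221783e+00] [-0.00361032 -0.17272862  0.03522432]
```

View pics/w4.png

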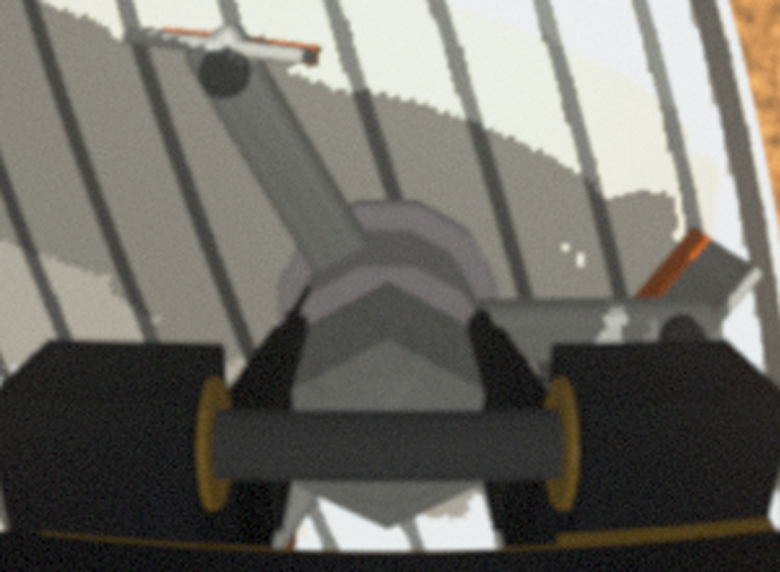

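```bash
python3 - <<'E'
from h import *
import pickle
s,p,im=pickle.load(open("w4.pkl","rb"))
o=lambda u:(170+u[0]/2.6-.3,100+u[1]/2.6-.3)
a,b=atz(p,o((388,340)),109,1),atz(p,o((388,525)),109,1);print(a,b,(a+b)/2,np.hypot(*(a-b)))
a,b=atz(p,o((300,385)),109,1),atz(p,o((485,385)),109,1);print(a,b,np.hypot(*(a-b)))
E
```

```text
[ 547.53402939 -279.42363128] [ 538.52359883 -318.17201991] [ 543.02881411 -298.79782559] 39.782225675301234
[ 529.6950461  -284.47036123] [ 562.94474072 -292.26834306] 34.151877147892804
```

Emit:
{"name": "apply_moves", "arguments": {"motion": [{"tx": 0, "ty": 0, "tz": 10, "wx": 0, "wy": 0, "wz": 0, "fingers": 20}, {"tx": 0, "ty": 0, "tz": 30, "wx": 0, "wy": 0, "wz": 0, "fingers": 20}, {"tx": 0, "ty": 0, "tz": 60, "wx": 0, "wy": 0, "wz": 0, "fingers": 20}, {"tx": 0, "ty": 0, "tz": 90, "wx": 0, "wy": 0, "wz": 0, "fingers": 20}, {"tx": 0, "ty": 0, "tz": 125, "wx": 0, "wy": 0, "wz": 0, "fingers": 20}, {"tx": 0, "ty": 0, "tz": 160, "wx": 0, "wy": 0, "wz": 0, "fingers": 20}, {"tx": 0, "ty": 0, "tz": 180, "wx": 0, "wy": 0, "wz": 0, "fingers": 20}, {"tx": 0, "ty": 0, "tz": 190, "wx": 0, "wy": 0, "wz": 0, "fingers": 20}, {"tx": 0, "ty": 0, "tz": 190, "wx": 0, "wy": 0, "wz": 0, "fingers": 20}]}}

```text
time_s: 6.65
eef_pos: [543.4, -297.4, 266.8]
eef_rot: [0.783, 0.622, 0.0, 0.001]
contact_force: [0.3, -0.9, -6.3]
grip_width: 36.2
```

Grip width is 36.2 mm and the rotor lifts at about 6.3 N. Carrying it to the mixer.

Emit:
{"name": "apply_moves", "arguments": {"motion": [{"tx": -0.6, "ty": 10, "tz": 0, "wx": 0, "wy": 0, "wz": 0.018, "fingers": 20}, {"tx": -1.7, "ty": 30, "tz": 0, "wx": 0, "wy": 0, "wz": 0.056, "fingers": 20}, {"tx": -3.5, "ty": 60, "tz": 0, "wx": 0, "wy": 0, "wz": 0.11, "fingers": 20}, {"tx": -5.5, "ty": 95, "tz": 0, "wx": 0, "wy": 0, "wz": 0.177, "fingers": 20}, {"tx": -7.7, "ty": 132, "tz": 0, "wx": 0, "wy": 0, "wz": 0.245, "fingers": 20}, {"tx": -9.9, "ty": 170, "tz": 0, "wx": 0, "wy": 0, "wz": 0.316, "fingers": 20}, {"tx": -12, "ty": 208, "tz": 0, "wx": 0, "wy": 0, "wz": 0.387, "fingers": 20}, {"tx": -14.3, "ty": 246, "tz": 0, "wx": 0, "wy": 0, "wz": 0.458, "fingers": 20}, {"tx": -16.5, "ty": 284, "tz": 0, "wx": 0, "wy": 0, "wz": 0.528, "fingers": 20}, {"tx": -18.7, "ty": 322, "tz": 0, "wx": 0, "wy": 0, "wz": 0.6, "fingers": 20}, {"tx": -20.9, "ty": 360, "tz": 0, "wx": 0, "wy": 0, "wz": 0.67, "fingers": 20}, {"tx": -23, "ty": 398, "tz": 0, "wx": 0, "wy": 0, "wz": 0.74, "fingers": 20}, {"tx": -25.3, "ty": 436, "tz": 0, "wx": 0, "wy": 0, "wz": 0.81, "fingers": 20}, {"tx": -27.5, "ty": 474, "tz": 0, "wx": 0, "wy": 0, "wz": 0.88, "fingers": 20}, {"tx": -29.6, "ty": 510, "tz": 0, "wx": 0, "wy": 0, "wz": 0.95, "fingers": 20}, {"tx": -31.4, "ty": 542, "tz": 0, "wx": 0, "wy": 0, "wz": 1.009, "fingers": 20}, {"tx": -33, "ty": 568, "tz": 0, "wx": 0, "wy": 0, "wz": 1.06, "fingers": 20}, {"tx": -34, "ty": 586, "tz": 0, "wx": 0, "wy": 0, "wz": 1.09, "fingers": 20}, {"tx": -34.7, "ty": 596, "tz": 0, "wx": 0, "wy": 0, "wz": 1.11, "fingers": 20}, {"tx": -34.7, "ty": 598.2, "tz": 0, "wx": 0, "wy": 0, "wz": 1.1135, "fingers": 20}]}}

```text
time_s: 8.32
eef_pos: [507.4, 302.1, 263.0]
eef_rot: [0.335, 0.942, -0.001, -0.001]
contact_force: [-0.8, 0.3, -5.7]
grip_width: 35.9
```

Emit:
{"name": "apply_moves", "arguments": {"motion": [{"tx": 0, "ty": 0, "tz": 0, "wx": 0, "wy": 0, "wz": 0, "fingers": 20}, {"tx": 0, "ty": 0, "tz": 0, "wx": 0, "wy": 0, "wz": 0, "fingers": 20}, {"tx": 0, "ty": 0, "tz": 0, "wx": 0, "wy": 0, "wz": 0, "fingers": 20}]}}

```text
time_s: 8.57
eef_pos: [508.8, 299.7, 264.7]
eef_rot: [0.337, 0.941, -0.0, -0.0]
contact_force: [-0.6, 0.2, -6.3]
grip_width: 35.8
```

```bash
python3 - <<'E'
from h import *
import pickle
s=manip.sense();p=cams.camera_params("wrist")
q=s["eef_rot"];print(s["time_s"],s["joints"].round(2),s["joint_velocities"].round(3),s["eef_pos"],q,2*np.degrees(np.arctan2(q[1],q[0]))-90,s["grip_width"],s["contact_force"],s["moment"])
im=cams.snapshot("wrist");a=cams.snapshot("scene");b=cams.snapshot("side")
pickle.dump((s,p,im,a,b),open("w5.pkl","wb"))
crop(im,0,0,640,400,1.25,"pics/w5.png")
crop(a,240,60,440,210,4,"pics/w5s.png");crop(b,200,170,390,320,4,"pics/w5d.png")
E
```

```text
8.5667 [ 0.42  0.4   1.58 -0.    1.17 -0.46] [-0.002 -0.005 -0.006  0.002  0.001  0.001] [508.77066287 299.74035616 264.74080347] [ 3.37215494e-01  9.41427446e-01 -2.44177347e-04 -1.19464462e-04] 50.585363651734895 35.844598797508596 [-0.64243592  0.15141622 -6.25172991] [ 0.00505466 -0.18465619  0.01890407]
```

View pics/w5.png

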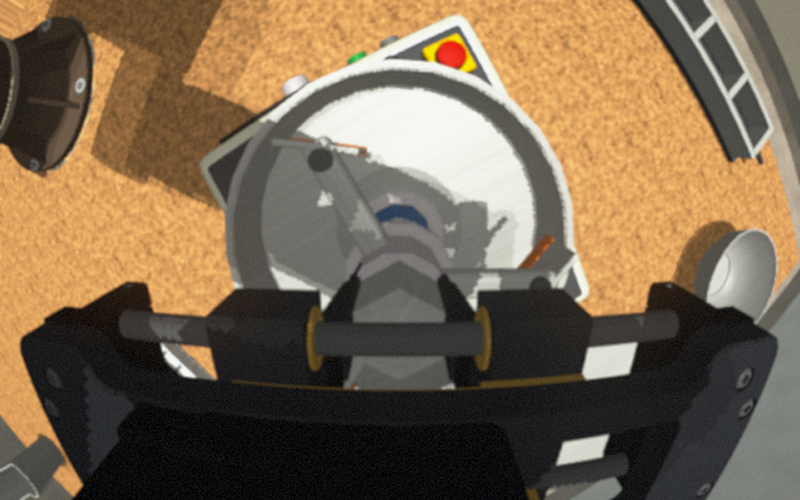

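View pics/w5s.png

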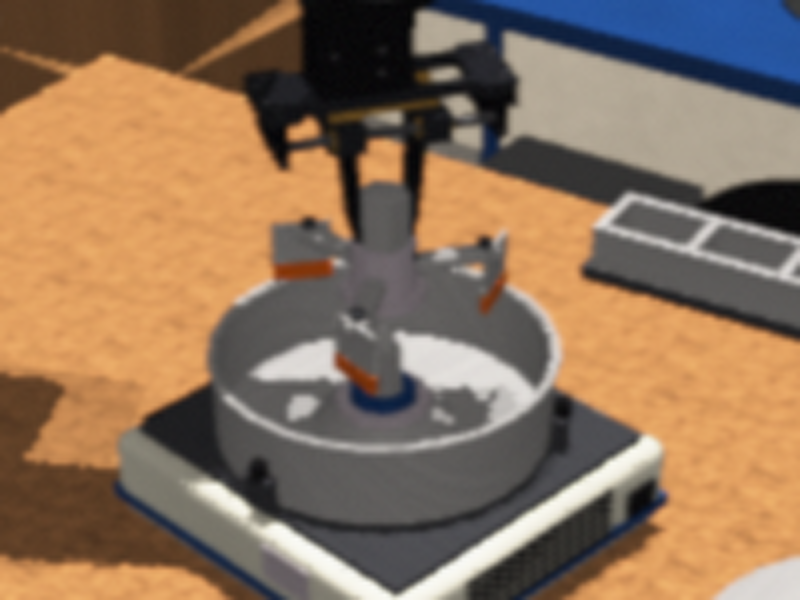

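View pics/w5d.png

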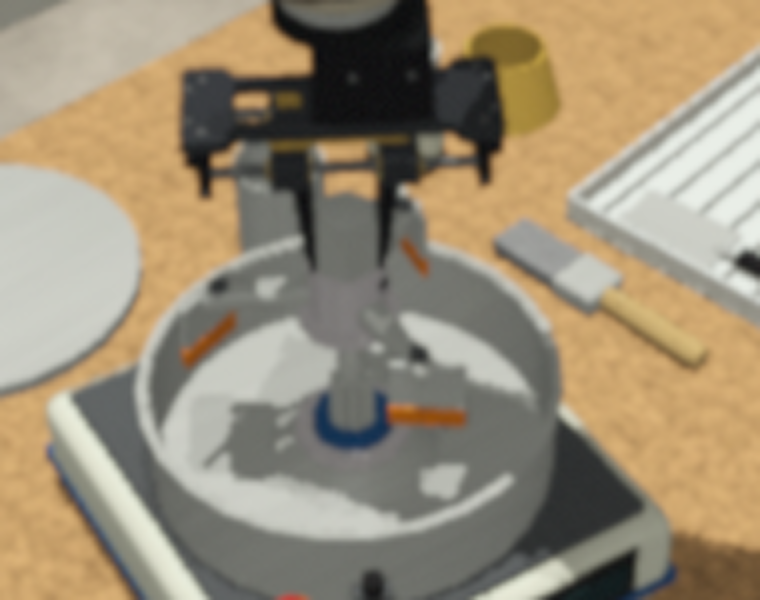

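```bash
python3 - <<'E'
from h import *
import pickle
s,p,im,a,b=pickle.load(open("w5.pkl","rb"))
crop(im,230,90,480,260,3.2,"pics/w5c.png")
th=np.radians([50.6-60, 50.6+60])  # candidates
for u in [(320,158),(540,285)]:
    B=atz(p,(u[0]/1.25-.1,u[1]/1.25-.1),246.3,1);print(B)
    v=B-s["eef_pos"][:2];print(np.hypot(*v),np.degrees(np.arctan2(v[1],v[0])))
B1=atz(p,(319.9/1.25,157.9/1.25),246.3,1);B2=atz(p,(539.9/1.25,284.9/1.25),246.3,1)
m=(B1+B2)/2;d=B2-B1;print("dist",np.hypot(*d),"expect",77*3**.5)
n=np.array([-d[1],d[0]])/np.hypot(*d)
for sg in(1,-1):print("axis",m+sg*n*38.5)
print("yaw d",np.degrees(np.arctan2(d[1],d[0])))
E
```

```text
[434.24159771 312.47224719]
75.60874686607715 170.30567344149364
[558.29062    359.29651085]
77.4542556311801 50.257037522223385
dist 132.59689897093625 expect 133.36791218280354
axis [482.68974947 371.90615806]
axis [509.88207255 299.86743539]
yaw d 20.679924205732892
```

View pics/w5c.png

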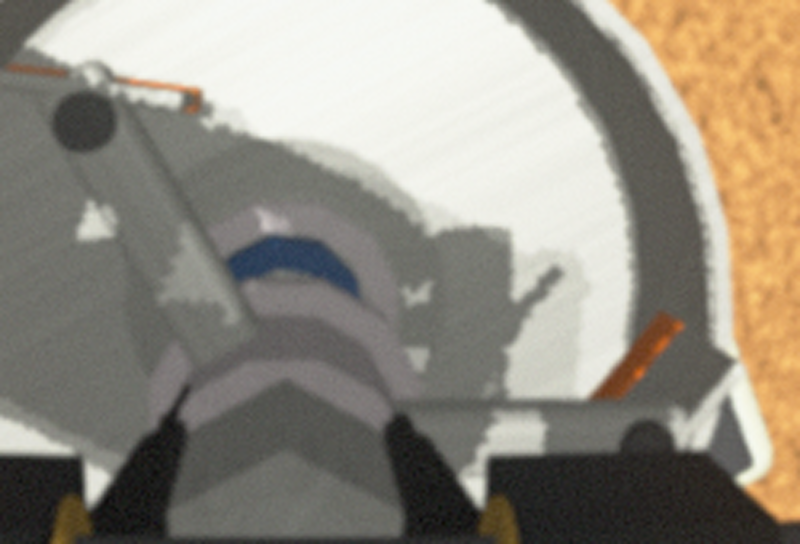

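The rotor axis comes out at (509.9,299.9) and yaw 50.7°, both matching the shaft. Lowering over the nose.

Emit:
{"name": "apply_moves", "arguments": {"motion": [{"tx": -0.3, "ty": 0.2, "tz": -8, "wx": 0, "wy": 0, "wz": 0, "fingers": 20}, {"tx": -0.3, "ty": 0.2, "tz": -16, "wx": 0, "wy": 0, "wz": 0, "fingers": 20}, {"tx": -0.3, "ty": 0.2, "tz": -22, "wx": 0, "wy": 0, "wz": 0, "fingers": 20}, {"tx": -0.3, "ty": 0.2, "tz": -27, "wx": 0, "wy": 0, "wz": 0, "fingers": 20}, {"tx": -0.3, "ty": 0.2, "tz": -32, "wx": 0, "wy": 0, "wz": 0, "fingers": 20}, {"tx": -0.3, "ty": 0.2, "tz": -37, "wx": 0, "wy": 0, "wz": 0, "fingers": 20}, {"tx": -0.3, "ty": 0.2, "tz": -42, "wx": 0, "wy": 0, "wz": 0, "fingers": 20}, {"tx": -0.3, "ty": 0.2, "tz": -44, "wx": 0, "wy": 0, "wz": 0, "fingers": 20}, {"tx": -0.3, "ty": 0.2, "tz": -44, "wx": 0, "wy": 0, "wz": 0, "fingers": 20}]}}

```text
time_s: 9.47
eef_pos: [508.3, 301.0, 220.4]
eef_rot: [0.336, 0.942, -0.0, -0.0]
contact_force: [-0.2, 0.7, -6.3]
grip_width: 35.8
```

```bash
python3 - <<'E'
from h import *
s=manip.sense();print(s["eef_pos"],s["contact_force"],s["moment"],s["grip_width"])
E
```

```text
[508.25205901 301.01978867 220.37695058] [-0.20511815  0.66924645 -6.31207508] [ 0.0134633  -0.05411717 -0.0083519 ] 35.83164154807729
```

Emit:
{"name": "apply_moves", "arguments": {"motion": [{"tx": 0, "ty": 0, "tz": -2, "wx": 0, "wy": 0, "wz": 0, "fingers": 20}, {"tx": 0, "ty": 0, "tz": -4, "wx": 0, "wy": 0, "wz": 0, "fingers": 20}, {"tx": 0, "ty": 0, "tz": -6, "wx": 0, "wy": 0, "wz": 0, "fingers": 20}, {"tx": 0, "ty": 0, "tz": -8, "wx": 0, "wy": 0, "wz": 0, "fingers": 20}, {"tx": 0, "ty": 0, "tz": -10, "wx": 0, "wy": 0, "wz": 0, "fingers": 20}, {"tx": 0, "ty": 0, "tz": -11, "wx": 0, "wy": 0, "wz": 0, "fingers": 20}, {"tx": 0, "ty": 0, "tz": -11, "wx": 0, "wy": 0, "wz": 0, "fingers": 20}]}}

```text
time_s: 10.05
eef_pos: [508.0, 301.0, 209.6]
eef_rot: [0.336, 0.942, -0.0, -0.0]
contact_force: [-4.5, -0.7, -6.2]
grip_width: 35.9
```

No axial force at 5 mm below the spline tops, so the splines have meshed. Continuing.

Emit:
{"name": "apply_moves", "arguments": {"motion": [{"tx": -0.3, "ty": 0, "tz": -3, "wx": 0, "wy": 0, "wz": 0, "fingers": 20}, {"tx": -0.3, "ty": 0, "tz": -6, "wx": 0, "wy": 0, "wz": 0, "fingers": 20}, {"tx": -0.3, "ty": 0, "tz": -9, "wx": 0, "wy": 0, "wz": 0, "fingers": 20}, {"tx": -0.3, "ty": 0, "tz": -12, "wx": 0, "wy": 0, "wz": 0, "fingers": 20}, {"tx": -0.3, "ty": 0, "tz": -15, "wx": 0, "wy": 0, "wz": 0, "fingers": 20}, {"tx": -0.3, "ty": 0, "tz": -18, "wx": 0, "wy": 0, "wz": 0, "fingers": 20}, {"tx": -0.3, "ty": 0, "tz": -21, "wx": 0, "wy": 0, "wz": 0, "fingers": 20}, {"tx": -0.3, "ty": 0, "tz": -24, "wx": 0, "wy": 0, "wz": 0, "fingers": 20}, {"tx": -0.3, "ty": 0, "tz": -24, "wx": 0, "wy": 0, "wz": 0, "fingers": 20}]}}

```text
time_s: 10.8
eef_pos: [507.9, 301.0, 185.1]
eef_rot: [0.336, 0.942, -0.0, -0.0]
contact_force: [-3.8, 0.9, -8.4]
grip_width: 35.6
```

```bash
python3 - <<'E'
from h import *
s=manip.sense();q=s["eef_rot"];print(s["eef_pos"],s["contact_force"],s["moment"],s["grip_width"],2*np.degrees(np.arctan2(q[1],q[0]))-90)
E
```

```text
[507.89548131 301.01737218 185.12352039] [-3.83538491  0.85080327 -8.37763108] [0.14491004 0.63864916 0.08346623] 35.56874001523869 50.675729511248164
```

Emit:
{"name": "apply_moves", "arguments": {"motion": [{"tx": -0.2, "ty": 0, "tz": -2, "wx": 0, "wy": 0, "wz": 0, "fingers": 20}, {"tx": -0.3, "ty": 0, "tz": -4, "wx": 0, "wy": 0, "wz": 0, "fingers": 20}, {"tx": -0.3, "ty": 0, "tz": -5, "wx": 0, "wy": 0, "wz": 0, "fingers": 20}, {"tx": -0.3, "ty": 0, "tz": -6, "wx": 0, "wy": 0, "wz": 0, "fingers": 20}, {"tx": -0.3, "ty": 0, "tz": -7, "wx": 0, "wy": 0, "wz": 0, "fingers": 20}, {"tx": -0.3, "ty": 0, "tz": -7, "wx": 0, "wy": 0, "wz": 0, "fingers": 20}]}}

```text
time_s: 11.3
eef_pos: [507.8, 301.0, 179.7]
eef_rot: [0.336, 0.942, 0.0, 0.0]
contact_force: [-6.3, -1.1, 4.0]
grip_width: 35.7
```

Emit:
{"name": "apply_moves", "arguments": {"motion": [{"tx": 0, "ty": 0, "tz": -1, "wx": 0, "wy": 0, "wz": 0, "fingers": 20}, {"tx": 0, "ty": 0, "tz": -2, "wx": 0, "wy": 0, "wz": 0, "fingers": 20}, {"tx": 0, "ty": 0, "tz": -2, "wx": 0, "wy": 0, "wz": 0, "fingers": 20}]}}

```text
time_s: 11.55
eef_pos: [507.9, 301.0, 178.0]
eef_rot: [0.336, 0.942, 0.0, 0.0]
contact_force: [-7.0, -1.5, 7.0]
grip_width: 35.9
```

Emit:
{"name": "apply_moves", "arguments": {"motion": [{"tx": -0.6, "ty": 0, "tz": -1, "wx": 0, "wy": 0, "wz": 0, "fingers": 20}, {"tx": -0.6, "ty": 0, "tz": -2, "wx": 0, "wy": 0, "wz": 0, "fingers": 20}, {"tx": -0.6, "ty": 0, "tz": -3, "wx": 0, "wy": 0, "wz": 0, "fingers": 20}, {"tx": -0.6, "ty": 0, "tz": -3, "wx": 0, "wy": 0, "wz": 0, "fingers": 20}]}}

```text
time_s: 11.88
eef_pos: [507.8, 301.1, 175.4]
eef_rot: [0.336, 0.942, 0.001, 0.001]
contact_force: [-6.0, -2.6, 9.2]
grip_width: 35.6
```

Emit:
{"name": "apply_moves", "arguments": {"motion": [{"tx": 0, "ty": 0, "tz": -1, "wx": 0, "wy": 0, "wz": 0, "fingers": 20}, {"tx": 0, "ty": 0, "tz": -2, "wx": 0, "wy": 0, "wz": 0, "fingers": 20}, {"tx": 0, "ty": 0, "tz": -2, "wx": 0, "wy": 0, "wz": 0, "fingers": 20}]}}

```text
time_s: 12.13
eef_pos: [507.8, 301.1, 174.3]
eef_rot: [0.336, 0.942, 0.001, 0.001]
contact_force: [-9.0, -4.1, 18.5]
grip_width: 36.0
```

Emit:
{"name": "apply_moves", "arguments": {"motion": [{"tx": 0, "ty": 0, "tz": -1, "wx": 0, "wy": 0, "wz": 0, "fingers": 20}, {"tx": 0, "ty": 0, "tz": -1.5, "wx": 0, "wy": 0, "wz": 0, "fingers": 20}, {"tx": 0, "ty": 0, "tz": -1.5, "wx": 0, "wy": 0, "wz": 0, "fingers": 20}, {"tx": 0, "ty": 0, "tz": -1.5, "wx": 0, "wy": 0, "wz": 0, "fingers": 20}]}}

```text
time_s: 12.47
eef_pos: [507.9, 301.1, 174.2]
eef_rot: [0.336, 0.942, 0.001, 0.002]
contact_force: [-12.2, -6.2, 31.3]
grip_width: 35.7
```

```bash
python3 - <<'E'
from h import *
s=manip.sense();p=cams.camera_params("wrist")
q=s["eef_rot"];print(s["time_s"],s["eef_pos"],q,s["grip_width"],s["contact_force"],s["moment"],s["effort"].round(1))
im=cams.snapshot("wrist");a=cams.snapshot("scene");b=cams.snapshot("side")
crop(im,170,90,480,280,2.5,"pics/w6.png")
crop(a,280,100,400,190,6,"pics/w6s.png");crop(b,220,200,360,305,5.5,"pics/w6d.png")
np.savez("w6.npz",im=im,a=a,b=b)
E
```

```text
12.4667 [507.92883524 301.11779275 174.23845069] [0.33626077 0.94176624 0.00127057 0.00185331] 35.71914127829734 [-12.22146572  -6.16689501  31.3239771 ] [-1.58879652e+00  2.37888090e+00 -1.09279820e-03] [ -0.7 -41.  -21.3   0.4  -4.    0. ]
```

View pics/w6.png

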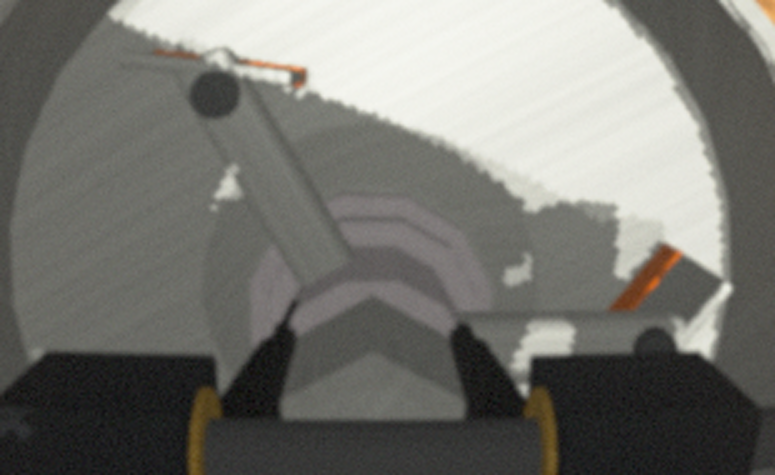

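View pics/w6s.png

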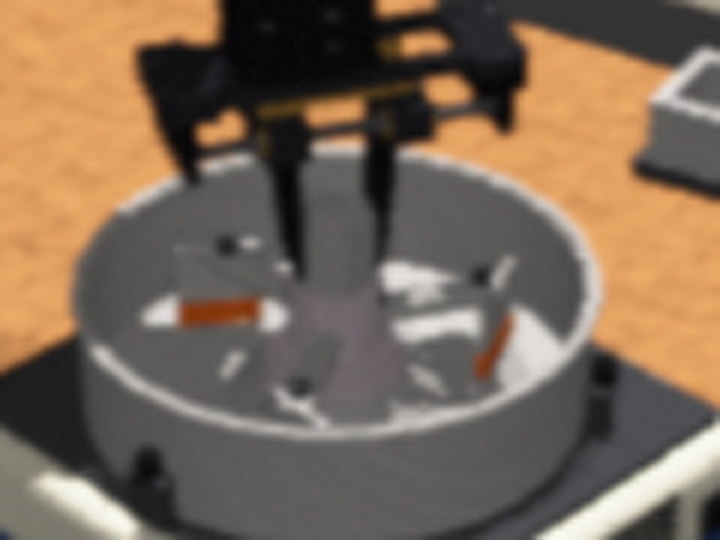

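View pics/w6d.png

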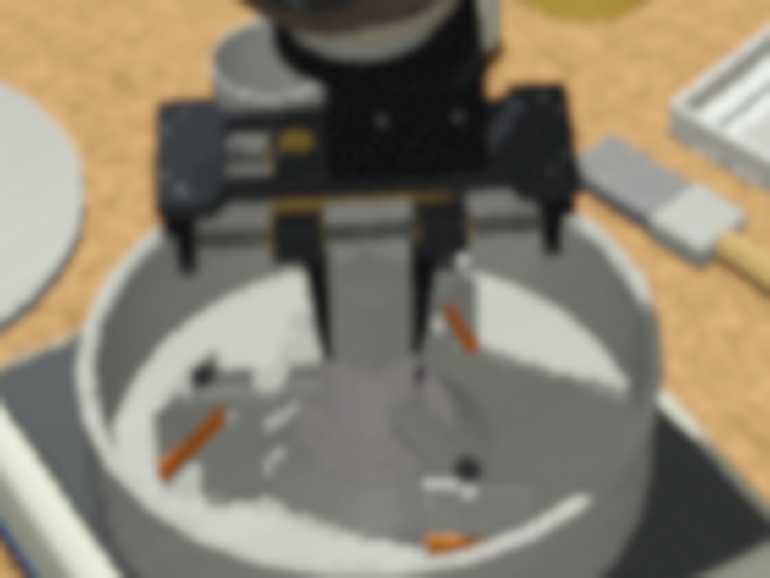

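Hard stop: TCP is at 174.2 mm (expected about 174.4), axial force rises without motion, and no blue seal shows. I'll relax the sideways load a little and hold.

Emit:
{"name": "apply_moves", "arguments": {"motion": [{"tx": -0.6, "ty": -0.3, "tz": 0, "wx": 0, "wy": 0, "wz": 0, "fingers": 20}, {"tx": -1.2, "ty": -0.6, "tz": 0, "wx": 0, "wy": 0, "wz": 0, "fingers": 20}, {"tx": -1.2, "ty": -0.6, "tz": 0, "wx": 0, "wy": 0, "wz": 0, "fingers": 20}, {"tx": -1.2, "ty": -0.6, "tz": 0, "wx": 0, "wy": 0, "wz": 0, "fingers": 20}]}}

```text
time_s: 12.95
eef_pos: [507.8, 301.0, 174.3]
eef_rot: [0.336, 0.942, 0.002, 0.003]
contact_force: [-6.6, -2.4, 26.8]
grip_width: 35.9
```

```bash
python3 - <<'E'
from h import *
s=manip.sense()
print(s["time_s"],s["eef_pos"],s["eef_rot"],s["grip_width"],s["contact_force"],s["moment"])
E
```

```text
12.95 [507.8216112  301.01397534 174.27415707] [0.33634036 0.94173351 0.0022986  0.00280556] 35.85906003983981 [-6.64248582 -2.42441484 26.7853162 ] [-1.05355147  1.46148996  0.00378445]
```

Emit:
{"name": "apply_moves", "arguments": {"motion": [{"tx": -0.3, "ty": -0.1, "tz": 0, "wx": -0.001, "wy": 0.003, "wz": 0, "fingers": 20}, {"tx": -0.5, "ty": -0.2, "tz": -0.4, "wx": -0.0024, "wy": 0.0065, "wz": 0, "fingers": 20}, {"tx": -0.5, "ty": -0.2, "tz": -0.4, "wx": -0.0024, "wy": 0.0065, "wz": 0, "fingers": 20}, {"tx": -0.5, "ty": -0.2, "tz": -0.4, "wx": -0.0024, "wy": 0.0065, "wz": 0, "fingers": 20}, {"tx": -0.5, "ty": -0.2, "tz": -0.4, "wx": -0.0024, "wy": 0.0065, "wz": 0, "fingers": 20}]}}

```text
time_s: 13.37
eef_pos: [507.9, 301.1, 174.3]
eef_rot: [0.336, 0.942, 0.001, 0.001]
contact_force: [-5.9, -2.2, 28.8]
grip_width: 35.6
```

```bash
python3 - <<'E'
from h import *
s=manip.sense()
print(s["time_s"],s["eef_pos"],s["eef_rot"],s["grip_width"],s["contact_force"],s["moment"])
E
```

```text
13.3667 [507.88305769 301.11970651 174.25407416] [3.36314111e-01 9.41749219e-01 7.54730714e-04 8.10806325e-04] 35.623849090635694 [-5.88329906 -2.20307701 28.81718988] [-0.63091348  0.86591595  0.00449913]
```

Emit:
{"name": "apply_moves", "arguments": {"motion": [{"tx": 0, "ty": 0, "tz": 0, "wx": 0, "wy": 0, "wz": 0, "fingers": 20}, {"tx": 0, "ty": 0, "tz": 0, "wx": 0, "wy": 0, "wz": 0, "fingers": 20}, {"tx": 0, "ty": 0, "tz": 0, "wx": 0, "wy": 0, "wz": 0, "fingers": 20}, {"tx": 0, "ty": 0, "tz": 0, "wx": 0, "wy": 0, "wz": 0, "fingers": 20}, {"tx": 0, "ty": 0, "tz": 0, "wx": 0, "wy": 0, "wz": 0, "fingers": 20}, {"tx": 0, "ty": 0, "tz": 0, "wx": 0, "wy": 0, "wz": 0, "fingers": 20}]}}

```text
time_s: 13.87
eef_pos: [507.9, 301.1, 174.3]
eef_rot: [0.336, 0.942, 0.001, 0.001]
contact_force: [-6.3, -2.5, 28.3]
grip_width: 35.9
```

```bash
python3 - <<'E'
from h import *
s=manip.sense();p=cams.camera_params("wrist");im=cams.snapshot("wrist")
print(s["time_s"],s["eef_pos"],s["contact_force"])
u=project(p,[[509.6,300.05,207]]+[[509.6+77*np.cos(t),300.05+77*np.sin(t),156] for t in np.radians([50.7,170.7])],1);print(u)
im=im.copy()
for x in u: cv2.circle(im,tuple(int(round(v)) for v in x),1,(255,0,0),-1)
crop(im,170,90,480,280,2.5,"pics/w7.png")
E
```

```text
13.8667 [507.87262872 301.12645299 174.25793468] [-6.26954679 -2.53739232 28.2826012 ]
[[317.54773717 268.14151616]
 [431.33039841 230.0286809 ]
 [254.53411183 127.92753401]]
```

View pics/w7.png

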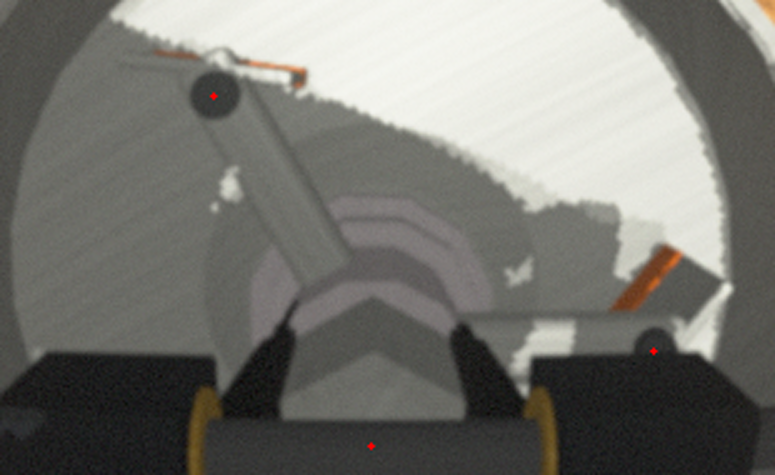

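The bolts sit exactly on the fully-home predictions (red marks at crop (213,96) and (654,351)). The force has been steady for half a second, so I'm handing in.

```bash
python3 -c "
from workcell import manip
print(manip.hand_in());s=manip.sense();print(s['time_s'],s['eef_pos'],s['contact_force'])"
```

```text
the job is handed in; nothing more can be done
None
the job is handed in; nothing more can be done
```

I refitted the rotor on the drive shaft and handed the job in at about 14 s, with the gripper still holding it and pressing it down. The hand-in gives no verdict, and I could not take a reading afterwards.

I gripped the rotor by its hexagon (35.8 mm measured between the flats), lifted it out of the tray and carried it over the mixer. I turned it to 50.7° to match the splines, and they meshed with no axial resistance. I then pressed it through the seal spring to a hard stop.

**Last checks:**
- **Height:** the tool stood at 174.26 mm, against about 174.4 mm predicted for fully home. It moved only about 0.1 mm when the push went from 18 to 31 N, so it is on the stop.
- **Push:** the upward force on the tool was steady at about 28 N for the last half second. That is more than the spring's 18 N less the rotor's weight of about 6 N.
- **Wrist picture:** both visible arm bolts sat on the positions predicted for fully home, and no blue seal showed.

**Less exact:**
- A sideways force of about 7 N and a tool tilt of about 0.1° remained; I reduced both.
- At the grasp, my two estimates of the rotor's axis differed by about 2 mm, but this caused no trouble on the shaft.
- The arm touched only the rotor; I took no last picture to check the pin and the other tools.

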